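# Find the loose hold-down bolt of the bench grinder and hold its cap open

### The arm

A 6-joint arm with a two-finger parallel gripper is mounted at the origin on the work surface. World frame = base frame: x ahead of the robot, y to its left, z up, the work surface at z = 0. Lengths are in m, angles in rad, forces in N, time in s.
With the tool pointing down it reaches from about 0.3 to 0.775 m from the base axis. Payload 14.6 kg.
Tool frame: the origin (TCP) lies at the very end of the fingers, on their centre line; the grasp point (between the pads) lies 19 mm behind it; z points along the fingers, y is the line along which they close (so a half turn about z gives the same grasp; the last joint's range is limited). The gripper opens to 94 mm and grips with 3 to 60 N. Pads are 16 mm wide; open, the fingers measure 119 mm over their backs; the gripper's body (75 mm by 177 mm) begins 78 mm behind the grasp point.
Start: joints at [1.22, 0.3, 1.521, -0, 1.321, -0.067], TCP at [0.154, 0.528, 0.205] pointing down, gripper open.
Joint ranges: [-3.03, 3.03], [-0.79, 2.21], [0.23, 2.52], [-1.04, 4.18], [0, 3.07], [-2.55, 2.55]. Speed limits (rad/s): [2.22, 2.22, 2.57, 3.14, 3.14, 3.14].

### API

Orientations are given as [roll, pitch, yaw] about the fixed x, y, z axes, in that order (R = Rz(yaw) Ry(pitch) Rx(roll)).
In Python, from station import ctrl, camera, camera_info, finder gives the robot as it stands.
- The arm moves only by the tool carry_out, never from a script. Its argument "motion" is a list of rows, each a list of 2 entries, a list of its own where there are three numbers: the shift along the tool's x, y, z as a fraction of full scale, then the turn about the tool's z as a fraction of full scale. A call has 1 to 12 rows; each row is the pose to reach, as a shift and turn from the pose commanded when the call began, along the tool's axes at that moment, turning the shorter way round; what a row does not reach only later rows make up. Full scale, the value 1, is 200 mm for a shift and 360 degrees for a turn. A row lasts 1/10 s, in which the tool goes at most 50 mm and 8.59 degrees, less where a joint would pass 70% of its speed; a pose out of reach is approached as far as the arm can. A call with a number of a shift or a turn outside -1 to 1 is refused whole. A call with a gripper value outside its range is refused whole. "hand" is the closure, from -1 (fully open) to 1 (shut), set as the call begins (left out, the last holds). The fingers move at their own pace and stop on an object; "force" is the grip in N (left out, the last holds). Time passes only in rows, so rows that repeat a pose let the fingers close. It gives the time, the measured TCP pose, the force, the opening and the grip force at its end, in the units of the state.
- ctrl.get_obs(): the state, without advancing time (a new reading comes with each control period).
- camera(name): name is "scene" or "top"; returns (picture, depth): 400x640x3 uint8, blue, green, red; 400x640 float32, m along the optical axis (not along the pixel's ray), 0 where there is no reading.
- camera_info(name): a dict with "camera_matrix" (3x3 intrinsics, pixels), "origin" and "attitude" of the camera in the world. Camera axes: x right, y down, z forward; pixel columns grow to the right and rows downward; lengths in m; the calibration is good to about 2 mm. A picture is of the moment at which its call begins. camera_info takes no time and is no camera call.
- ctrl.hand_in(): hands the job in; it is judged then, once.
Trained networks look in the newest picture that a camera, given by its name, has taken for a name from the list of things; names that differ only in an ending like _2 or _b are one class to them, and where a whole thing is asked for, a point or a joint stands for the part that bears it (a point fixed in the world has none). Each returns a list of dicts, best first, with "conf" (0 to 1); they miss things now and then, are a little off and sometimes report something else, mostly with a low value. They report only what shows in the picture. A call takes as long as a camera call.
- finder.boxes_of(camera, query): "location" ([column, row] in pixels, amid what is visible of it).
- finder.cut_out(camera, query): "mask" (400x640 bool, what is visible of it) and "location" ([column, row] in pixels, amid what is visible of it).
- finder.pinpoint(camera, query): "location" ([column, row] in pixels: a listed point, or the origin of a listed thing).
The state is a dict: "time_s": time; "qpos": joint angles; "joint_vel": joint speeds; "tau": joint torques, N m; "ee_pos": TCP position; "eef_rot": TCP orientation; "force": force on the tool from outside, world axes, zero at the start; "moment": the same for the moment, N m; "grip_width": finger opening in m; "grip_force": force on a finger pad.
Only numpy, scipy, OpenCV 4.12 (cv2) and the standard library are available. Lean on these libraries where they do the work, as an engineer would, in place of code of your own. Each camera call takes 0.05 s, during which the arm holds its last target. There are 200 camera calls.

### The job

The three snap caps over the grinder's front hold-down bolts have sprung ajar and rattle: press each one down until it clicks and stays shut by itself. Then give each of the three shut caps a firm tap with the fingertips, in turn from your left to your right, to find the one bolt that gives, and lift that bolt's cap by its tab to more than 60 degrees so that a wrench can get at the bolt. Finish while still holding that cap open, with the other two caps shut and the other things on the bench left where they are.

Things in the scene. Friction and masses are not known exactly. Their poses are not given: they have to be found in the camera images.
- plate: grey plate under the bench grinder, fixed, 422 x 400 x 12 mm. Origin on its underside below the middle of the row of three bolts; x points away from the robot to the grinder, y to the robot's left along the row. Front edge 62 mm before the row, grinder (205 mm tall) from 160 mm behind it. One of the three bolts is loose, any of them, and looks like the others
- mount_a: one of three alike bolt mounts, about 115 mm apart in shuffled order (left, middle, right): fixed rubber bush, origin on the plate's top (12 mm above the bench) on the bolt's axis, axes as the plate's. On it a steel cup, 66 mm across, with the bolt, and an off-white plastic cap, 64 mm across, hinged on the cup; hinge axis along y, 36 mm behind (+x) and 15 mm above the origin
- cap_a (a joint): hinge of mount_a's cap, rad: 0 shut, grows as the tab swings up and back, stop at 1.45. Pressed down on its top (5 to 10 N) it snaps past a spring catch at about 0.08 and stays shut; 3 to 4 N upward at the tab unsnaps it. Unsnapped and left alone it rests ajar at about 0.24; a light spring (under 1 N at the tab) pulls it back to there from any wider opening
- bolt_a (a joint): how far mount_a's bolt and cup are pressed down into the rubber bush, m. A tight bolt is clamped at 0.0006 and does not give. The loose one rests at 0, goes down 0.005 under about 1 to 3 N on its cap, is solid there, and springs back
- cap_a_tab (a point): centre of the lifting tab of mount_a's cap, moves with it. The tab is a lug on the side towards the robot, 16 mm wide along the hinge axis, 28 mm long, 10 mm thick, its last 26 mm free of the cap; its centre is 80 mm before and 13 mm above the hinge axis when shut (40 mm above the bench)
- cap_a_top (a point): centre of the flat top of mount_a's cap, moves with it; when shut it is straight above the mount's origin by 34 mm (46 mm above the bench)
- mount_b: one of three alike bolt mounts, about 115 mm apart in shuffled order (left, middle, right): fixed rubber bush, origin on the plate's top (12 mm above the bench) on the bolt's axis, axes as the plate's. On it a steel cup, 66 mm across, with the bolt, and an off-white plastic cap, 64 mm across, hinged on the cup; hinge axis along y, 36 mm behind (+x) and 15 mm above the origin
- cap_b (a joint): hinge of mount_b's cap, rad: 0 shut, grows as the tab swings up and back, stop at 1.45. Pressed down on its top (5 to 10 N) it snaps past a spring catch at about 0.08 and stays shut; 3 to 4 N upward at the tab unsnaps it. Unsnapped and left alone it rests ajar at about 0.24; a light spring (under 1 N at the tab) pulls it back to there from any wider opening
- bolt_b (a joint): how far mount_b's bolt and cup are pressed down into the rubber bush, m. A tight bolt is clamped at 0.0006 and does not give. The loose one rests at 0, goes down 0.005 under about 1 to 3 N on its cap, is solid there, and springs back
- cap_b_tab (a point): centre of the lifting tab of mount_b's cap, moves with it. The tab is a lug on the side towards the robot, 16 mm wide along the hinge axis, 28 mm long, 10 mm thick, its last 26 mm free of the cap; its centre is 80 mm before and 13 mm above the hinge axis when shut (40 mm above the bench)
- cap_b_top (a point): centre of the flat top of mount_b's cap, moves with it; when shut it is straight above the mount's origin by 34 mm (46 mm above the bench)
- mount_c: one of three alike bolt mounts, about 115 mm apart in shuffled order (left, middle, right): fixed rubber bush, origin on the plate's top (12 mm above the bench) on the bolt's axis, axes as the plate's. On it a steel cup, 66 mm across, with the bolt, and an off-white plastic cap, 64 mm across, hinged on the cup; hinge axis along y, 36 mm behind (+x) and 15 mm above the origin
- cap_c (a joint): hinge of mount_c's cap, rad: 0 shut, grows as the tab swings up and back, stop at 1.45. Pressed down on its top (5 to 10 N) it snaps past a spring catch at about 0.08 and stays shut; 3 to 4 N upward at the tab unsnaps it. Unsnapped and left alone it rests ajar at about 0.24; a light spring (under 1 N at the tab) pulls it back to there from any wider opening
- bolt_c (a joint): how far mount_c's bolt and cup are pressed down into the rubber bush, m. A tight bolt is clamped at 0.0006 and does not give. The loose one rests at 0, goes down 0.005 under about 1 to 3 N on its cap, is solid there, and springs back
- cap_c_tab (a point): centre of the lifting tab of mount_c's cap, moves with it. The tab is a lug on the side towards the robot, 16 mm wide along the hinge axis, 28 mm long, 10 mm thick, its last 26 mm free of the cap; its centre is 80 mm before and 13 mm above the hinge axis when shut (40 mm above the bench)
- cap_c_top (a point): centre of the flat top of mount_c's cap, moves with it; when shut it is straight above the mount's origin by 34 mm (46 mm above the bench)
- spare_wheel: bystander: spare grinding wheel lying flat, 125 mm across, 20 mm thick; origin centre of underside
- wrench: bystander: steel combination wrench lying flat, 190 mm long; origin centre of underside
- screwdriver: bystander: screwdriver lying down, 200 mm long, handle 26 mm thick; origin below its middle
- can: bystander: plain metal can standing, 66 mm across, 105 mm tall; origin centre of underside
- tape_measure: bystander: tape measure standing, 70 x 32 x 58 mm; origin centre of underside
- spare_bolt: bystander: hex bolt standing on its head on the plate behind the caps, 45 mm tall; origin centre of underside
- spare_nut: bystander: hex nut lying on the plate between two mounts, 28 mm across, 13 mm tall; origin centre of underside

How it is judged:
On the way, in this order (a step that is already met when the one before it is completed fails the run):
1. all three caps are snapped shut and stay shut with the fingers off them (value of joint each of cap_a, cap_b, cap_c below 0.06 rad and contact force between the fingers and mount_a below 0.2 N and contact force between the fingers and mount_b below 0.2 N and contact force between the fingers and mount_c below 0.2 N), for 0.2 s.
2. the left bolt is tapped with the fingers (over 2 N) through its shut cap (value of joint each of cap_a, cap_b, cap_c below 0.06 rad and ((y of mount_a in the frame of plate above 0.06 m and contact force between the fingers and mount_a above 2 N) or (y of mount_b in the frame of plate above 0.06 m and contact force between the fingers and mount_b above 2 N) or (y of mount_c in the frame of plate above 0.06 m and contact force between the fingers and mount_c above 2 N))), for 0.02 s.
3. then the middle bolt is tapped (value of joint each of cap_a, cap_b, cap_c below 0.06 rad and ((y of mount_a in the frame of plate between -0.06 and 0.06 m and contact force between the fingers and mount_a above 2 N) or (y of mount_b in the frame of plate between -0.06 and 0.06 m and contact force between the fingers and mount_b above 2 N) or (y of mount_c in the frame of plate between -0.06 and 0.06 m and contact force between the fingers and mount_c above 2 N))), for 0.02 s.
4. then the right bolt is tapped (value of joint each of cap_a, cap_b, cap_c below 0.06 rad and ((y of mount_a in the frame of plate below -0.06 m and contact force between the fingers and mount_a above 2 N) or (y of mount_b in the frame of plate below -0.06 m and contact force between the fingers and mount_b above 2 N) or (y of mount_c in the frame of plate below -0.06 m and contact force between the fingers and mount_c above 2 N))), for 0.02 s.
At the end, for the whole second after the job is handed in: the loose bolt's cap is held more than 60 degrees (1.047 rad) open by the fingers (touching it with more than 0.3 N) through the last second, and the other two caps are shut (below 0.06 rad) over bolts that are tight (clamped by more than 0.3 mm) (((value of joint cap_a above 1.047 rad and contact force between the fingers and mount_a above 0.3 N and value of joint each of cap_b, cap_c below 0.06 rad and value of joint each of bolt_b, bolt_c above 0.0003 m) or (value of joint cap_b above 1.047 rad and contact force between the fingers and mount_b above 0.3 N and value of joint each of cap_a, cap_c below 0.06 rad and value of joint each of bolt_a, bolt_c above 0.0003 m) or (value of joint cap_c above 1.047 rad and contact force between the fingers and mount_c above 0.3 N and value of joint each of cap_a, cap_b below 0.06 rad and value of joint each of bolt_a, bolt_b above 0.0003 m))); the arm keeps its last pose, push and grip.
It fails at once if the cap of a tight bolt is lifted wide open (past 0.95 rad, while another bolt is the one that rests unclamped) ((value of joint cap_a above 0.95 rad and value of joint bolt_b below 0.0003 m) or (value of joint cap_a above 0.95 rad and value of joint bolt_c below 0.0003 m) or (value of joint cap_b above 0.95 rad and value of joint bolt_a below 0.0003 m) or (value of joint cap_b above 0.95 rad and value of joint bolt_c below 0.0003 m) or (value of joint cap_c above 0.95 rad and value of joint bolt_a below 0.0003 m) or (value of joint cap_c above 0.95 rad and value of joint bolt_b below 0.0003 m)).
It fails at once if a bystander is moved by more than 30 mm (distance of any of spare_wheel, wrench, screwdriver, can, tape_measure, spare_bolt, spare_nut from where it was at the start of the episode above 0.03 m).
It also fails if it takes over 58 s, if anything falls off the work surface, if the arm or the gripper's body presses on something with over 40 N, if the wrist force passes 120 N, or if a joint passes its speed limit or range.

## Working session

There is one attempt and no reset: what is moved stays moved. The work goes in short steps, Python scripts to look and compute and a tool call to move; the robot and the scene stay as the last step left them, time stands still between calls to the robot, and variables do not carry over. Pictures are saved under pics/ and viewed, at most 10 in all, crops included, and the job is handed in when it is done.

Besides the shell and the picture viewer there is one more tool, called after "Request:" in YAML: its name, and indented under it one key for each argument. carry_out: Moves the arm, as the interface text tells. Its arguments: {"type":"object","properties":{"motion":{"type":"array","items":{"type":"array"}},"hand":{"type":"number"},"force":{"type":"number"}},"required":["motion"]}

```bash
mkdir -p pics; cat > h.py <<'E'
from station import ctrl, camera, camera_info, finder
import numpy as np, cv2
from scipy.spatial.transform import Rotation as R
def cam(n):
    i=camera_info(n); a=np.array(i["attitude"],float)
    M=a if a.shape==(3,3) else (R.from_euler('xyz',a).as_matrix() if a.size==3 else None)
    return np.array(i["camera_matrix"]),np.array(i["origin"]),M
def ray(n,uv):
    K,o,M=cam(n); d=M@(np.linalg.inv(K)@[uv[0],uv[1],1]); return o,d
def atz(n,uv,z):
    o,d=ray(n,uv); return o+d*(z-o[2])/d[2]
def atd(n,uv,dep):
    o,d=ray(n,uv); return o+d*dep[int(round(uv[1])),int(round(uv[0]))]
E
python3 - <<'E'
from h import *
print(camera_info("top"),camera_info("scene"))
np.set_printoptions(precision=4,suppress=True)
for n in("top","scene"):
    p,d=camera(n); cv2.imwrite(f"pics/{n}0.png",p)
    for q in("cap_a_top","cap_a_tab","mount_a","plate","spare_nut","spare_bolt"):
        for r in finder.pinpoint(n,q)[:4]:
            print(n,q,round(r["conf"],2),np.round(r["location"],1),atd(n,r["location"],d))
print(ctrl.get_obs())
E
```

```text
{'camera_matrix': array([[462.88781051,   0.        , 323.95976832],
       [  0.        , 462.88781051, 205.14753082],
       [  0.        ,   0.        ,   1.        ]]), 'origin': array([0.2830155 , 0.04740102, 1.37800522]), 'attitude': array([-2.94402995,  0.01568169, -1.58379566])} {'camera_matrix': array([[508.09349716,   0.        , 326.62989407],
       [  0.        , 508.09349716, 199.71784191],
       [  0.        ,   0.        ,   1.        ]]), 'origin': array([ 1.07486711, -0.46074558,  0.92893132]), 'attitude': array([-2.44531159, -0.01256085,  0.82072423])}
top cap_a_top 0.77 [329.4 213.4] [0.5219 0.0492 0.0633]
top cap_a_tab 0.87 [332.1 224. ] [0.4909 0.0419 0.0631]
top mount_a 0.94 [291.6 220.9] [0.5032 0.1592 0.0544]
top mount_a 0.64 [328.7 213.6] [0.5222 0.0513 0.0588]
top mount_a 0.55 [369.8 202.7] [ 0.5539 -0.0692  0.0518]
top plate 0.83 [329.8 214. ] [0.5214 0.0481 0.0565]
top plate 0.47 [402.3 166. ] [ 0.6784 -0.1776 -0.0005]
top spare_nut 0.43 [347.1 204.5] [ 0.5543 -0.0037  0.0285]
top spare_bolt 0.48 [308.5 197.7] [0.5785 0.1113 0.021 ]
scene cap_a_top 0.74 
[... 382 characters left out ...]
cene plate 0.83 [320.6 208.7] [0.5539 0.0215 0.0485]
scene plate 0.43 [318.8 205. ] [0.5461 0.0231 0.0531]
scene spare_nut 0.43 [311.7 222.9] [ 0.5563 -0.0077  0.0246]
scene spare_bolt 0.46 [362.2 200.2] [0.589  0.1196 0.0298]
{'time_s': 0.7, 'qpos': array([ 1.2204,  0.2999,  1.521 , -0.    ,  1.3207, -0.0666]), 'joint_vel': array([ 0.0018, -0.0016, -0.0014,  0.0002,  0.0012, -0.0001]), 'tau': array([ -0.0012, -53.1573, -35.2878,   0.0708,   0.0213,   0.0001]), 'ee_pos': array([0.154 , 0.528 , 0.2054]), 'eef_rot': array([-3.1415,  0.    ,  2.8579]), 'force': array([ 0.1521, -0.0388,  0.6709]), 'moment': array([-0.0229,  0.061 ,  0.012 ]), 'grip_force': 0.0, 'grip_width': 0.09412156054517841}
```

```bash
python3 - <<'E'
import cv2
a=cv2.imread("pics/top0.png")[130:290,220:450]; b=cv2.imread("pics/scene0.png")[100:320,200:500]
cv2.imwrite("pics/t.png",cv2.resize(a,(800,556),interpolation=3)); cv2.imwrite("pics/s.png",cv2.resize(b,(800,586),interpolation=3))
E
```

```text
(no output)
```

View pics/t.png

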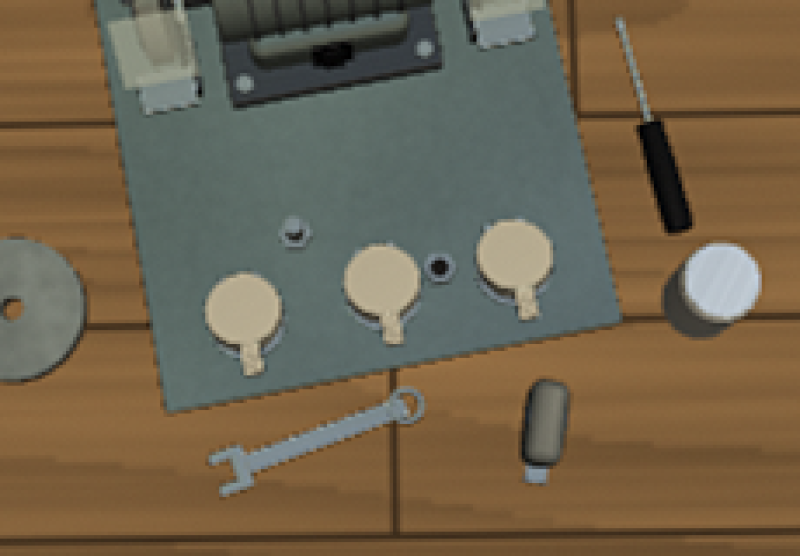

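View pics/s.png

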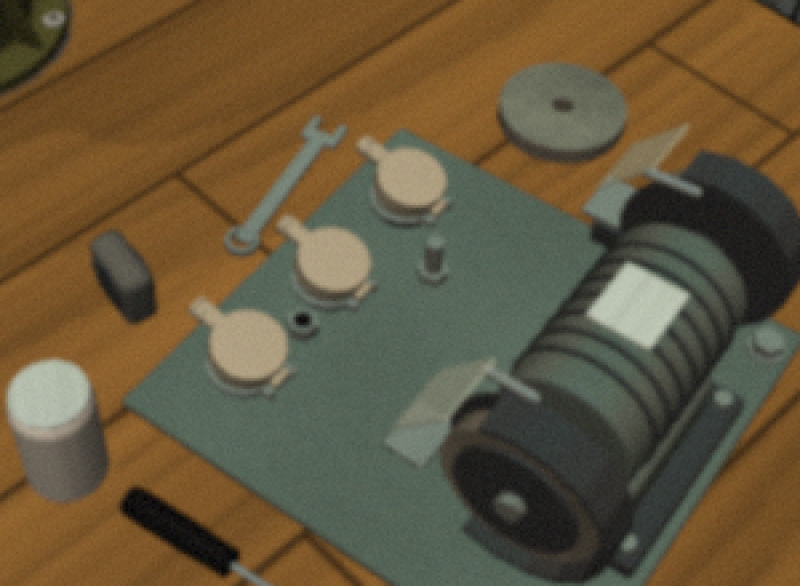

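The top view shows three caps at about (290,219), (330,211) and (368,203), with their tabs towards the robot. The scene view confirms this, with the nut between the middle and right mounts and the bolt standing behind the left gap. Next I measure the cap blobs precisely.

```bash
cat >> h.py <<'E'
np.set_printoptions(precision=4,suppress=True)
E
python3 - <<'E'
from h import *
p,d=camera("top")
hsv=cv2.cvtColor(p,cv2.COLOR_BGR2HSV)
print([hsv[v,u] for u,v in((290,219),(330,211),(368,203),(350,240))])
ms=[(m["conf"],m["mask"]) for m in finder.cut_out("top","cap_a")]
pts=[]
for c,m in ms:
    v,u=np.nonzero(m); dd=d[v,u]
    # cap disc via erosion/open to strip the tab
    op=cv2.morphologyEx(m.astype(np.uint8),cv2.MORPH_OPEN,cv2.getStructuringElement(cv2.MORPH_ELLIPSE,(9,9)))
    v,u=np.nonzero(op); C=atz("top",(u.mean(),v.mean()),.054)
    P=np.array([atd("top",(a,b),d) for a,b in zip(u,v)])
    vt,ut=np.nonzero(m&(op==0)); 
    print(round(c,2),m.sum(),(u.mean(),v.mean()),C,np.median(P,0), op.sum(), atz("top",(ut.mean(),vt.mean()),.06),len(ut))
for n,z in(("top",None),):
  for q in("cap_a_top","cap_a_tab","cap_b_tab","mount_b","mount_c"):
    for r in finder.pinpoint(n,q)[:3]:
      zz=.054 if"top"in q else(.06 if "tab" in q else .012); print(q,round(r["conf"],2),r["location"],atz(n,r["location"],zz))
p,d=camera("scene")
for q in("cap_a_top","cap_a_tab","mount_b"):
    for r in finder.pinpoint("scene",q)[:3]:
      zz=.054 if"top"in q else(.06 if "tab" in q else .012); print(q,round(r["conf"],2),r["location"],atz("scene",r["location"],zz))
for m in finder.cut_out("scene","cap_a")[:4]:
    op=cv2.morphologyEx(m["mask"].astype(np.uint8),cv2.MORPH_OPEN,cv2.getStructuringElement(cv2.MORPH_ELLIPSE,(9,9)))
    v,u=np.nonzero(op);print("scene",m["conf"],m["mask"].sum(),atz("scene",(u.mean(),v.mean()),.05))
E
```

```text
[array([ 21,  52, 181], dtype=uint8), array([ 21,  52, 182], dtype=uint8), array([ 21,  54, 181], dtype=uint8), array([ 16, 138, 142], dtype=uint8)]
0.87 432 (np.float64(289.4563591022444), np.float64(220.05236907730674)) [0.5058 0.1654 0.054 ] [0.5061 0.1648 0.0544] 401 [0.4628 0.1585 0.06  ] 31
0.81 404 (np.float64(329.0107238605898), np.float64(211.89544235924933)) [0.5281 0.0503 0.054 ] [0.5278 0.0503 0.0542] 373 [0.4929 0.0426 0.06  ] 31
0.65 493 (np.float64(329.3690987124464), np.float64(212.45708154506437)) [0.5264 0.0493 0.054 ] [0.5271 0.0499 0.0532] 466 [0.4924 0.0422 0.06  ] 27
cap_a_top 0.62 [329.9, 211.8] [0.5283 0.0477 0.054 ]
cap_a_tab 0.56 [332.3, 223.0] [0.4943 0.0413 0.06  ]
cap_b_tab 0.91 [289.2, 232.0] [0.47   0.1656 0.06  ]
mount_b 0.84 [290.9, 221.8] [0.5075 0.1648 0.012 ]
mount_b 0.73 [330.6, 217.2] [0.5196 0.0459 0.012 ]
mount_b 0.7 [370.2, 203.7] [ 0.5589 -0.0738  0.012 ]
mount_c 0.84 [290.9, 221.8] [0.5075 0.1648 0.012 ]
mount_c 0.73 [330.6, 217.2] [0.5196 0.0459 0.012 ]
mount_c 0.7 [370.2, 203.7] [ 0.5589 -0.0738  0.012 ]
cap_a_top 0.63 [326.2, 195.6] [0.5377 0.0535 0.054 ]
cap_a_tab 0.78 [309.8, 184.9] [0.4926 0.0441 0.06  ]
mount_b 0.87 [348.0, 177.5] [0.5053 0.1571 0.012 ]
mount_b 0.83 [291.1, 238.2] [ 0.55   -0.0633  0.012 ]
mount_b 0.73 [322.8, 206.8] [0.5316 0.049  0.012 ]
scene 0.96 640 [0.515  0.1622 0.05  ]
scene 0.94 859 [ 0.558 -0.066  0.05 ]
scene 0.85 761 [0.5371 0.0466 0.05  ]
```

```bash
cat >> h.py <<'E'
def caps(n="top",z=.054):
    p,d=camera(n); h=cv2.cvtColor(p,cv2.COLOR_BGR2HSV)
    m=cv2.inRange(h,(16,30,140),(27,85,255)); out=[]
    P=lambda uv:atz(n,uv,z)
    k,l,s,c=cv2.connectedComponentsWithStats(m)
    for i in range(1,k):
        if s[i,4]<200: continue
        mm=(l==i).astype(np.uint8)
        op=cv2.morphologyEx(mm,cv2.MORPH_OPEN,cv2.getStructuringElement(cv2.MORPH_ELLIPSE,(11,11)))
        v,u=np.nonzero(op); v2,u2=np.nonzero(mm&~op&1)
        if len(u)==0: continue
        C=P((u.mean(),v.mean())); W=np.array([P(x) for x in zip(u2,v2)]) if len(u2) else np.zeros((0,3))
        W=W[np.linalg.norm(W-C,axis=1)>.035] if len(W) else W
        T=W.mean(0) if len(W) else C
        h=np.median([atd(n,x,d)[2] for x in zip(u,v)])
        out.append((C,T,s[i,4],len(W),h))
    return out
E
python3 - <<'E'
from h import *
for n,z in(("top",.054),("scene",.054)):
    o=[x for x in caps(n,z) if abs(x[0][0]-.53)<.08]; 
    o.sort(key=lambda x:-x[0][1])
    for C,T,a,b,h in o: print(n,C,a,b,round(h,4),"tab",T,"dir",np.degrees(np.arctan2(*(C-T)[1::-1])))
    if len(o)>=3:
        r=o[0][0]-o[-1][0]; print("row yaw",np.arctan2(-r[0],r[1]),np.linalg.norm(r))
E
```

```text
Traceback (most recent call last):
  File "h.py", line 26, in caps
    C=P((u.mean(),v.mean())); W=np.array([P(x) for x in zip(u2,v2)]) if len(u2) else np.zeros((0,3))
                                          ~^^^
  File "h.py", line 18, in <lambda>
    P=lambda uv:atz(n,uv,z)
                ~~~^^^^^^^^
  File "h.py", line 11, in atz
    o,d=ray(n,uv); return o+d*(z-o[2])/d[2]
        ~~~^^^^^^
  File "h.py", line 9, in ray
    K,o,M=cam(n); d=M@(np.linalg.inv(K)@[uv[0],uv[1],1]); return o,d
          ~~~^^^
  File "h.py", line 5, in cam
    i=camera_info(n); a=np.array(i["attitude"],float)
ValueError: time passes only in moves, steps and waits
```

```bash
sed -i 's/^def cam(n)/import functools\n@functools.cache\ndef cam(n)/' h.py
python3 - <<'E'
from h import *
for n,z in(("top",.054),("scene",.054)):
    o=[x for x in caps(n,z) if abs(x[0][0]-.53)<.08]; 
    o.sort(key=lambda x:-x[0][1])
    for C,T,a,b,h in o: print(n,C,a,b,round(h,4),"tab",T,"dir",np.degrees(np.arctan2(*(C-T)[1::-1])))
    if len(o)>=3:
        r=o[0][0]-o[-1][0]; print("row yaw",np.arctan2(-r[0],r[1]),np.linalg.norm(r))
E
```

```text
top [0.5099 0.1659 0.054 ] 386 35 0.0543 tab [0.4659 0.1579 0.054 ] dir 10.217360290990614
top [0.5328 0.0495 0.054 ] 376 31 0.0533 tab [0.489  0.0407 0.054 ] dir 11.371193210153901
top [ 0.5525 -0.0624  0.054 ] 378 35 0.0539 tab [ 0.5093 -0.0716  0.054 ] dir 12.027043774780335
row yaw 0.1844880827111786 0.23215930626795672
scene [0.5142 0.1649 0.054 ] 486 57 0.0534 tab [0.4814 0.1628 0.054 ] dir 3.786295160400382
scene [0.5374 0.0482 0.054 ] 553 49 0.053 tab [0.4892 0.0465 0.054 ] dir 2.0957003431180654
scene [ 0.5575 -0.0633  0.054 ] 644 59 0.0529 tab [ 0.5103 -0.0666  0.054 ] dir 3.9586116058896534
row yaw 0.18752995642861364 0.23234943852166098
```

Request:
carry_out:
  motion:
    - [[-0.25,-0.15,0],-0.02]
    - [[-0.5,-0.3,0],-0.04]
    - [[-0.75,-0.45,0],-0.06]
    - [[-1,-0.6,0],-0.075]
    - [[-1,-0.6,0],-0.075]
    - [[-1,-0.6,0],-0.075]
  hand: 1
  force: 15

```text
time_s: 2.05
ee_pos: [0.3145, 0.3545, 0.2057]
eef_rot: [-3.141, 0.001, -2.958]
force: [0.5, 0.5, -0.2]
grip_width: 0.0492
grip_force: 0.0
```

Request:
carry_out:
  motion:
    - [[-0.15,-0.2,0],0]
    - [[-0.3,-0.4,0],0]
    - [[-0.45,-0.6,0.1],0]
    - [[-0.6,-0.8,0.2],0]
    - [[-0.768,-1,0.3],0]
    - [[-0.768,-1,0.4],0]
    - [[-0.768,-1,0.4],0]
    - [[-0.768,-1,0.4],0]

```text
time_s: 2.85
ee_pos: [0.5001, 0.1898, 0.1258]
eef_rot: [3.141, -0.001, -2.954]
force: [-0.3, -0.1, -0.9]
grip_width: 0.0006
grip_force: 0.0
```

```bash
cat > go.py <<'E'
import sys
from h import *
# target world xyz -> shift fractions in tool frame from the measured pose
o=ctrl.get_obs(); M=R.from_euler('xyz',o["eef_rot"]).as_matrix()
print(o["time_s"],o["ee_pos"],o["eef_rot"],o["force"],o["grip_width"])
a=list(map(float,sys.argv[1:]))
for i in range(0,len(a),3): print(M.T@(np.array(a[i:i+3])-o["ee_pos"])/.2)
E
python3 go.py .505 .165 .075
```

```text
2.85 [0.5001 0.1898 0.1258] [ 3.1415 -0.0007 -2.9539] [-0.3173 -0.0587 -0.9226] 0.0005825757287781613
[-0.0014 -0.1263  0.254 ]
```

Request:
carry_out:
  motion:
    - [[0,-0.12,0.1],0]
    - [[0,-0.12,0.25],0]
    - [[0,-0.12,0.33],0]
    - [[0,-0.12,0.35],0]
    - [[0,-0.12,0.365],0]
    - [[0,-0.12,0.38],0]
    - [[0,-0.12,0.39],0]
    - [[0,-0.12,0.395],0]
    - [[0,-0.12,0.4],0]
    - [[0,-0.12,0.405],0]
    - [[0,-0.12,0.405],0]

```text
time_s: 3.95
ee_pos: [0.5053, 0.1654, 0.0446]
eef_rot: [3.142, 0.001, -2.954]
force: [0.6, 0.7, 1.6]
grip_width: 0.0004
grip_force: 0.7
```

Request:
carry_out:
  motion:
    - [[0,0,0.005],0]
    - [[0,0,0.01],0]
    - [[0,0,0.01],0]

```text
time_s: 4.25
ee_pos: [0.5052, 0.1653, 0.0424]
eef_rot: [3.142, 0.0, -2.954]
force: [1.0, -0.2, 1.9]
grip_width: 0.0004
grip_force: 1.0
```

Request:
carry_out:
  motion:
    - [[0,0,0.005],0]
    - [[0,0,0.01],0]
    - [[0,0,0.01],0]

```text
time_s: 4.55
ee_pos: [0.5052, 0.1654, 0.0408]
eef_rot: [-3.142, 0.0, -2.954]
force: [-1.4, 0.6, 7.3]
grip_width: 0.0003
grip_force: 3.5
```

Request:
carry_out:
  motion:
    - [[0,0,0.005],0]
    - [[0,0,0.01],0]
    - [[0,0,0.015],0]
    - [[0,0,0.015],0]

```text
time_s: 4.95
ee_pos: [0.5053, 0.1655, 0.0397]
eef_rot: [3.142, 0.001, -2.954]
force: [-13.8, -3.1, 33.0]
grip_width: 0.0008
grip_force: 16.7
```

Request:
carry_out:
  motion:
    - [[0,0,-0.1],0]
    - [[0,0,-0.2],0]
    - [[0,-0.2,-0.2],0]
    - [[0,-0.4,-0.2],0]
    - [[0,-0.594,-0.2],0]
    - [[0,-0.594,-0.12],0]
    - [[0,-0.594,-0.09],0]
    - [[0,-0.594,-0.07],0]
    - [[0,-0.594,-0.055],0]
    - [[0,-0.594,-0.045],0]
    - [[0,-0.594,-0.035],0]
    - [[0,-0.594,-0.035],0]

```text
time_s: 6.15
ee_pos: [0.5272, 0.0491, 0.0449]
eef_rot: [3.141, 0.0, -2.954]
force: [-2.9, 1.6, 6.4]
grip_width: 0.0005
grip_force: 3.6
```

Request:
carry_out:
  motion:
    - [[0,0,0.005],0]
    - [[0,0,0.01],0]
    - [[0,0,0.01],0]

```text
time_s: 6.45
ee_pos: [0.5273, 0.0491, 0.044]
eef_rot: [3.141, 0.0, -2.954]
force: [-11.3, 0.4, 19.6]
grip_width: 0.0007
grip_force: 10.3
```

Request:
carry_out:
  motion:
    - [[0,0,-0.1],0]
    - [[0,0,-0.18],0]
    - [[0,-0.2,-0.18],0]
    - [[0,-0.4,-0.18],0]
    - [[0,-0.569,-0.18],0]
    - [[0,-0.569,-0.1],0]
    - [[0,-0.569,-0.07],0]
    - [[0,-0.569,-0.045],0]
    - [[0,-0.569,-0.03],0]
    - [[0,-0.569,-0.015],0]
    - [[0,-0.569,0],0]
    - [[0,-0.569,0],0]

```text
time_s: 7.65
ee_pos: [0.5486, -0.0627, 0.044]
eef_rot: [3.142, 0.001, -2.953]
force: [-10.2, 2.2, 21.7]
grip_width: 0.0005
grip_force: 10.3
```

Left gave about 5 mm; the other two are solid. I'll lift, go back to the left side out of the way, and check that all three are shut.

Request:
carry_out:
  motion:
    - [[0,0,-0.1],0]
    - [[0,0,-0.2],0]
    - [[0,0.2,-0.3],0]
    - [[0,0.4,-0.4],0]
    - [[0,0.6,-0.5],0]
    - [[0,0.8,-0.5],0]
    - [[0,1,-0.5],0]
    - [[0.2,1,-0.5],0]
    - [[0.4,1,-0.5],0]
    - [[0.6,1,-0.5],0]
    - [[0.6,1,-0.5],0]

```text
time_s: 8.75
ee_pos: [0.3898, 0.1108, 0.1423]
eef_rot: [3.141, -0.001, -2.953]
force: [0.2, -0.4, 0.0]
grip_width: 0.0003
grip_force: 0.0
```

```bash
python3 - <<'E'
from h import *
for n in("scene","top"):
    o=[x for x in caps(n,.046) if abs(x[0][0]-.53)<.08]; o.sort(key=lambda x:-x[0][1])
    for C,T,a,b,h in o: print(n,C,a,b,round(h,4),"tab",T,"dir",np.degrees(np.arctan2(*(C-T)[1::-1])))
p,_=camera("scene");cv2.imwrite("pics/s2.png",cv2.resize(p[100:320,200:500],(800,586),interpolation=3))
E
python3 go.py .505 .165 .06
```

```text
scene [0.6031 1.265  0.046 ] 2233 1265 0.046 tab [0.6153 1.2555 0.046 ] dir 142.2925766615015
scene [0.5092 0.1643 0.046 ] 422 33 0.0458 tab [0.4662 0.155  0.046 ] dir 12.281832006241753
scene [0.5325 0.0475 0.046 ] 505 37 0.0451 tab [0.4897 0.0396 0.046 ] dir 10.496525872185293
scene [ 0.5527 -0.0643  0.046 ] 585 40 0.0449 tab [ 0.5091 -0.0725  0.046 ] dir 10.65460178937848
top [0.5063 0.165  0.046 ] 361 0 0.0462 tab [0.5063 0.165  0.046 ] dir 0.0
top [0.5281 0.0482 0.046 ] 418 41 0.0453 tab [0.4848 0.0407 0.046 ] dir 9.859352995010635
top [ 0.5483 -0.0635  0.046 ] 421 45 0.0457 tab [ 0.5039 -0.0707  0.046 ] dir 9.182622644855181
8.9 [0.394  0.1113 0.143 ] [ 3.1416  0.0016 -2.9538] [-0.0401  0.3833 -0.0303] 0.00047607072654391817
[-0.5945  0.1604  0.4159]
```

View pics/s2.png

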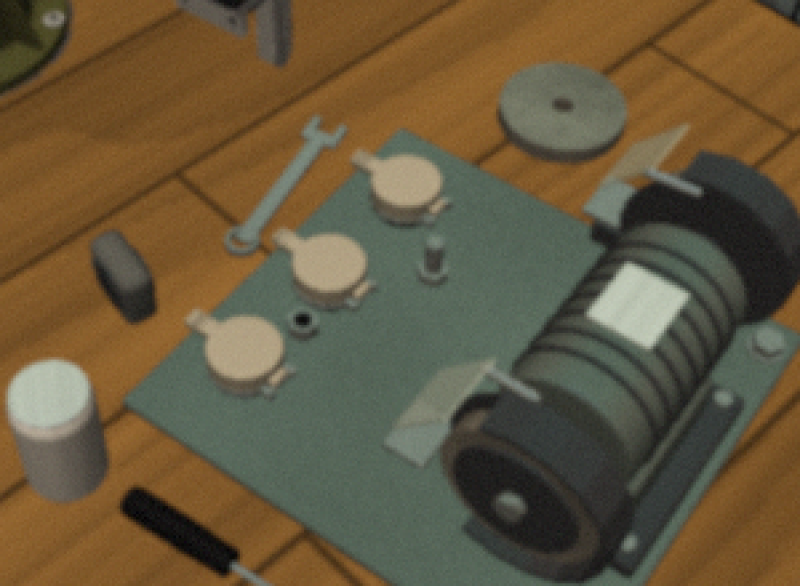

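All three caps are shut: their tops sit at about 45 to 46 mm. Now I tap the left one.

Request:
carry_out:
  motion:
    - [[-0.2,0.06,0],0]
    - [[-0.4,0.12,0.1],0]
    - [[-0.6,0.16,0.3],0]
    - [[-0.6,0.16,0.43],0]
    - [[-0.6,0.16,0.47],0]
    - [[-0.6,0.16,0.49],0]
    - [[-0.6,0.16,0.5],0]
    - [[-0.6,0.16,0.51],0]
    - [[-0.6,0.16,0.515],0]
    - [[-0.6,0.16,0.52],0]
    - [[-0.6,0.16,0.52],0]

```text
time_s: 10.0
ee_pos: [0.5056, 0.1648, 0.0404]
eef_rot: [3.142, 0.002, -2.954]
force: [-7.5, -1.5, 16.8]
grip_width: 0.0006
grip_force: 8.1
```

Request:
carry_out:
  motion:
    - [[0,0,-0.1],0]
    - [[0,0,-0.18],0]
    - [[0,-0.2,-0.18],0]
    - [[0,-0.4,-0.18],0]
    - [[0,-0.59,-0.18],0]
    - [[0,-0.59,-0.1],0]
    - [[0,-0.59,-0.06],0]
    - [[0,-0.59,-0.04],0]
    - [[0,-0.59,-0.03],0]
    - [[0,-0.59,-0.02],0]
    - [[0,-0.59,-0.02],0]
    - [[0,-0.59,-0.02],0]

```text
time_s: 11.2
ee_pos: [0.527, 0.0493, 0.0441]
eef_rot: [-3.141, -0.0, -2.953]
force: [-11.8, -2.5, 18.7]
grip_width: 0.0002
grip_force: 9.4
```

Request:
carry_out:
  motion:
    - [[0,0,-0.1],0]
    - [[0,0,-0.18],0]
    - [[0,-0.2,-0.18],0]
    - [[0,-0.4,-0.18],0]
    - [[0,-0.569,-0.18],0]
    - [[0,-0.569,-0.1],0]
    - [[0,-0.569,-0.06],0]
    - [[0,-0.569,-0.03],0]
    - [[0,-0.569,-0.015],0]
    - [[0,-0.569,0],0]
    - [[0,-0.569,0],0]
    - [[0,-0.569,0],0]

```text
time_s: 12.4
ee_pos: [0.5484, -0.0622, 0.0442]
eef_rot: [3.142, 0.0, -2.953]
force: [-10.3, 2.6, 18.4]
grip_width: 0.0001
grip_force: 9.3
```

Request:
carry_out:
  motion:
    - [[0,0,-0.15],0]
    - [[0.05,0,-0.3],0]
    - [[0.1,0.2,-0.4],0]
    - [[0.2,0.4,-0.4],0]
    - [[0.25,0.6,-0.4],0]
    - [[0.25,0.8,-0.4],0]
    - [[0.25,1,-0.4],0]
    - [[0.25,1,-0.4],0]
    - [[0.25,1,-0.4],0]
  hand: 0.1

```text
time_s: 13.3
ee_pos: [0.4618, 0.125, 0.1228]
eef_rot: [-3.141, 0.001, -2.952]
force: [0.9, -0.6, -0.9]
grip_width: 0.0424
grip_force: 0.0
```

```bash
python3 go.py .457 .1557 .06 .457 .1557 .033
```

```text
13.3 [0.4618 0.125  0.1228] [-3.1415  0.0006 -2.9515] [ 0.8887 -0.5552 -0.8783] 0.04241569406833529
[-0.005   0.1551  0.314 ]
[-0.005   0.1551  0.449 ]
```

Descend over the tab, then close.

Request:
carry_out:
  motion:
    - [[0,0.155,0.05],0]
    - [[0,0.155,0.2],0]
    - [[0,0.155,0.3],0]
    - [[0,0.155,0.38],0]
    - [[0,0.155,0.45],0]
    - [[0,0.155,0.45],0]
    - [[0,0.155,0.45],0]

```text
time_s: 14.0
ee_pos: [0.4566, 0.154, 0.0329]
eef_rot: [-3.142, 0.0, -2.955]
force: [0.3, 0.7, -0.7]
grip_width: 0.0425
grip_force: 0.0
```

Request:
carry_out:
  motion:
    - [[0,0,0],0]
    - [[0,0,0],0]
    - [[0,0,0],0]
    - [[0,0,0],0]
    - [[0,0,0],0]
    - [[0,0,0],0]
  hand: 1
  force: 15

```text
time_s: 14.6
ee_pos: [0.4562, 0.1551, 0.0326]
eef_rot: [3.141, 0.0, -2.954]
force: [-0.7, 5.0, 1.1]
grip_width: 0.0159
grip_force: 15.0
```

Request:
carry_out:
  motion:
    - [[-0.004,0,-0.02],0]
    - [[-0.01,0,-0.045],0]
    - [[-0.017,0,-0.074],0]
    - [[-0.03,0,-0.108],0]
    - [[-0.048,0,-0.143],0]
    - [[-0.068,0,-0.175],0]
    - [[-0.09,0,-0.206],0]
    - [[-0.09,0,-0.206],0]
    - [[-0.09,0,-0.206],0]

```text
time_s: 15.5
ee_pos: [0.4736, 0.1585, 0.0737]
eef_rot: [3.141, -0.0, -2.954]
force: [-2.2, 4.4, 0.6]
grip_width: 0.0155
grip_force: 15.0
```

```bash
python3 - <<'E'
from h import *
p,_=camera("scene");cv2.imwrite("pics/s3.png",cv2.resize(p[100:280,220:440],(733,600),interpolation=3))
E
```

```text
(no output)
```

View pics/s3.png

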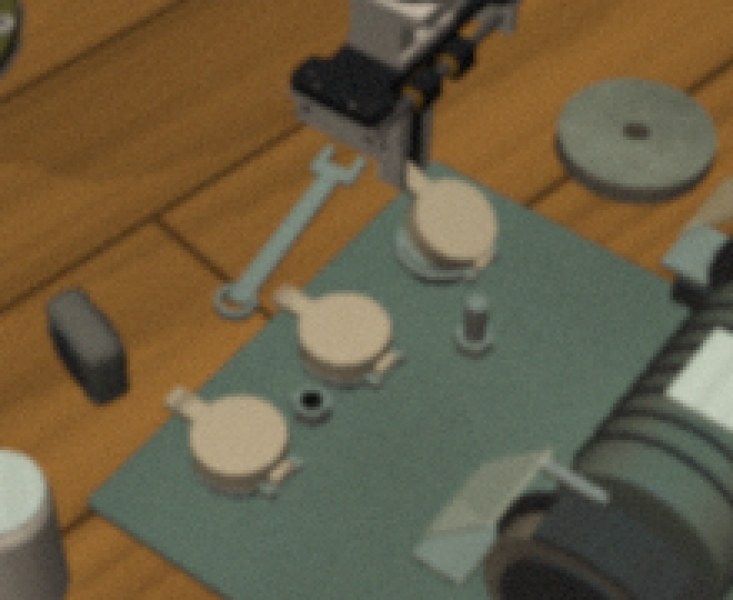

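The left cap is lifting, with its tab in the fingers at about crop (415,180), and the other two stay shut. I continue the arc to about 73°.

Request:
carry_out:
  motion:
    - [[-0.026,0,-0.029],0]
    - [[-0.053,0,-0.055],0]
    - [[-0.083,0,-0.079],0]
    - [[-0.114,0,-0.1],0]
    - [[-0.147,0,-0.118],0]
    - [[-0.182,0,-0.134],0]
    - [[-0.218,0,-0.146],0]
    - [[-0.254,0,-0.155],0]
    - [[-0.277,0,-0.158],0]
    - [[-0.277,0,-0.158],0]
    - [[-0.277,0,-0.158],0]

```text
time_s: 16.65
ee_pos: [0.5282, 0.1684, 0.1051]
eef_rot: [3.141, -0.0, -2.954]
force: [-2.4, 4.2, 1.2]
grip_width: 0.0159
grip_force: 15.0
```

```bash
python3 - <<'E'
from h import *
p,d=camera("scene");cv2.imwrite("pics/s4.png",cv2.resize(p[100:280,220:440],(733,600),interpolation=3))
# angle of the left cap's top plane from depth
h=cv2.cvtColor(p,cv2.COLOR_BGR2HSV); m=cv2.inRange(h,(16,30,140),(27,85,255))
v,u=np.nonzero(m); X=np.array([atd("scene",x,d) for x in zip(u,v)])
c=np.array([.506,.165,0])+.03*np.array([.983,.186,0])
s=(np.linalg.norm((X-c)[:,:2],axis=1)<.045)&(X[:,2]>.045)&(X[:,2]<.105); Y=X[s]; Y=Y-np.median(Y,0)
for _ in range(3):
    n=np.linalg.svd(Y-Y.mean(0),full_matrices=False)[2][2]; e=np.abs((Y-Y.mean(0))@n); Y=Y[e<.006]
print(s.sum(),len(Y),n,"tilt deg",np.degrees(np.arccos(abs(n[2]))), X[s].min(0),X[s].max(0))
E
```

```text
78 78 [ 0.2451  0.6538 -0.7159] tilt deg 44.28489968769967 [0.5176 0.1418 0.0735] [0.5462 0.1639 0.0942]
```

View pics/s4.png

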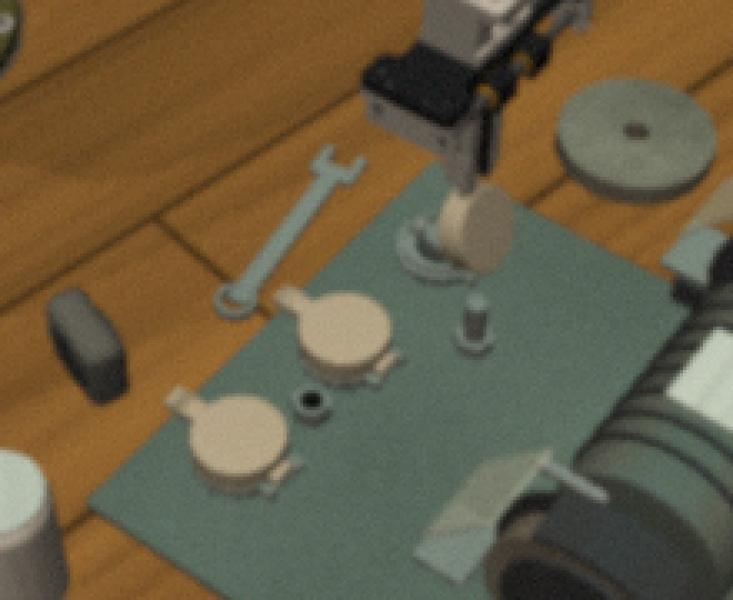

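The left cap stands at about 73° in the fingers, by arc geometry and by the picture. The other two are shut and the bystanders are where they were, so I hand it in.

```bash
python3 -c "
from h import *
print(ctrl.hand_in())"
```

```text
the job is handed in; nothing more can be done
None
```

I pressed all three caps shut and tapped them left to right; the left bolt was the one that gave (about 5 mm), so I handed in holding its cap about 73° open (worked out from the arm's position), with the other two shut; no verdict was returned.

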